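# Load an angle bracket under the spring clip of a drilling jig

## Task

On the small plywood drilling jig, press the long press plate of the spring clip down with one fingertip so that its jaw lifts, and while you keep it held down push the L-shaped steel bracket along its channel with the other fingertip, under the raised jaw, until it is fully home against the stop. Then let go so that the clip springs shut on the bracket and holds it, ready for drilling. Only press and push: do not grasp or lift anything, and leave everything else on the bench where it is.

Things in the scene. Friction and masses are not known exactly. Their poses are not given: they have to be found in the camera images.
- jig: plywood drilling jig screwed to the bench (cannot move): base 200 x 124 x 12 mm. Origin on the bench; base spans x -110 to 90, y -62 to 62; z up. Push direction is its +x. The bracket's channel runs along x, centred on y = 30, 39 wide between aluminium fences 6 high; floor at z = 12. All jig-frame numbers are mm
- pivot (a point): point on the spring clip's pivot rod (jig frame: x 0, y 0, z 32). Rod 8 thick along the jig's x from -110 to 55, on two ears (x -104 and 24) no higher than z = 38. The clip's press plate is on its -y side, its jaw on the +y side. Fingertips about 64 mm apart, at y = -34 and y = 30, press the plate and push the bracket at once, sliding along x together
- clip (a joint): turn of the clip about its rod (rad): 0 at rest, jaw 0.7 mm above the channel floor, blocking it; grows as the press plate goes down; hard stop 0.36 (jaw lifted 11 mm). The bracket passes freely above 0.18; shut on the bracket it reads about 0.14. Spring: 4 N at the press plate's middle at rest, 8 N at the hard stop
- press_plate (a point): middle of the upper face of the clip's steel press plate, moving with it (jig frame at rest x -54, y -34, z 43; z about 31 fully pressed). Plate 92 mm long along x (-100 to -8), 54 wide (y -54 to 0), 3 thick; rises away from the rod by 0.2 rad at rest, falls by 0.16 fully pressed. Press it anywhere along its length
- jaw (a point): lowest point of the clip's jaw (jig frame at rest x 44, y 30, z 13), moving with it; the jaw is a steel finger 16 mm wide along x (36 to 52), its top 37 high at rest, up to 50 lifted
- stop (a point): point on the front face of the aluminium stop block that closes the channel, at the floor (jig frame x 68, y 30, z 12); the block is 16 mm high, y 4 to 56
- bracket: loose dark steel L-shaped bracket, about 0.15 kg, in the channel: foot 80 (x) x 36 x 5 mm thick, upturned end 35 tall, 5 thick at its -x end. Origin: centre of the foot's underside, x towards the stop. Starts short of the jaw; home, its front edge (origin + 40 mm) touches the stop, origin at jig x 28, y 30, z 12
- bracket_back (a point): centre of the rear face (facing -x) of the bracket's upturned end, 17.5 above the foot's underside; the face to push, 36 wide, its top 47 above the bench
- strip: loose flat steel strip 100 x 25 x 4, lying to the left of the jig, not part of the job (sizes in mm)
- curtain_ring: loose wooden curtain ring, 50 outside, 8 thick, lying flat beyond the jig's stop, not part of the job (sizes in mm)
- bush: loose steel bush, a plain cylinder 18 across and 18 tall, standing on the jig's base at the far right corner, not part of the job (sizes in mm)
- screwdriver: loose screwdriver 190 long lying to the right of the jig, not part of the job (sizes in mm)
- tape_measure: loose tape measure 62 x 60 x 32, beyond the jig, not part of the job (sizes in mm)
- glue: loose glue bottle 44 across, 110 tall, on the right of the bench, not part of the job (sizes in mm)
- mug: loose white mug 80 across, 95 tall, on the left of the bench, not part of the job (sizes in mm)
Mind the look-alikes: they are no part of the job. Leave any pink look-alike of the jig alone.

How it is judged:
By the outcome, as a careful person would: the job done as asked, in the order asked, and still so for the second after the job is handed in, with the robot touching nothing.
It also fails if it takes over 38 s, if anything falls off the work surface, if the arm or the gripper's body presses on something with over 40 N, if the wrist force passes 120 N, or if a joint passes its speed limit or range.

## Robot

A 6-joint arm with a two-finger parallel gripper is mounted at the origin on the work surface. World frame = base frame: x ahead of the robot, y to its left, z up, the work surface at z = 0. Lengths are in mm, angles in rad, forces in N, time in s.
With the tool pointing down it reaches from about 350 to 975 mm from the base axis. Payload 17.4 kg.
Tool frame: the origin (TCP) lies midway between the tips of the shut fingers; the grasp point (between the pads) lies 19 mm behind it; z points along the fingers, x is the direction in which the jaws open and shut, and the axes are right-handed (so a half turn about z gives the same grasp; the last joint's range is limited). The gripper opens to 85 mm and grips with 20 to 120 N. Pads are 22 mm wide; open, the fingers measure 114 mm over their backs; the gripper's body (76 mm by 85 mm) begins 54 mm behind the grasp point. The pads swing forward as they close: fully open they stand 13 mm farther back than shut.
Start: joints at [-1.145, 0.116, 1.442, -0, 1.584, -0.038], TCP at [301.953, -603.702, 231.303] pointing down, gripper open.
Joint ranges: [-2.83, 2.83], [-0.83, 2.19], [0.07, 2.5], [-1.14, 4.28], [0.01, 3], [-2.97, 2.97]. Speed limits (rad/s): [1.89, 1.89, 2.22, 3.14, 3.14, 3.14].

## Interface

Orientations are given as a unit quaternion [w, x, y, z].
In Python, from station import r, kinematics, optics, hand_in, finder gives the robot as it stands. Calls block until the motion is done:
- r.move_pose(position, orientation): joint-space move of the TCP to a pose.
- r.move_linear(position, ori=None, vel=150): straight line of the TCP; ori=None keeps the orientation; vel is the mean speed in mm/s.
- r.goto_joints(angles): joint-space move.
- r.gripper_to(opening): opening from 0.0 (shut) to 1.0 (fully open); the grip force is fixed at half the most; returns when the fingers have stopped.
- r.sleep(seconds).
- kinematics.ik(position, orientation): joint angles nearest the present ones, or None.
- r.get_obs(): the state.
- optics.snapshot(name): name is "scene" or "side" or "wrist"; returns the picture (480x640x3 uint8, red, green, blue); there is no depth.
- optics.camera_model(name): a dict with "vfov" (degrees; the focal length in pixels is half the picture's height over the tangent of half this angle, whatever the lens; pixels are square), "cx", "cy" (the principal point, pixels), "world_to_cam" (4x4, takes a point from world to camera coordinates). Camera axes: x right, y up, looking along -z (the intrinsics and any distortion apply to the point x, -y, -z); pixel columns grow to the right and rows downward; lengths in mm; the calibration is good to about 2 mm. A picture is of the moment at which its call begins: read the wrist's pose just before it. camera_model takes no time and is no camera call; for the wrist camera it gives the pose at the moment of the call.
A pose or a line that the arm cannot do raises r.Unreachable and nothing moves.
- hand_in(): hands the job in, once; it reports no verdict.
Trained networks look in the newest picture that a camera, given by its name, has taken for a name from the list of things; names that differ only in an ending like _2 or _b are one class to them, and where a whole thing is asked for, a point or a joint stands for the part that bears it (a point fixed in the world has none). Each returns a list of dicts, best first, with "score" (0 to 1); they miss things now and then, are a little off and sometimes report something else, mostly with a low value. They report only what shows in the picture. A call takes as long as a camera call. They do not tell look-alikes from the thing itself.
- finder.look_for(camera, query): "centre" ([x, y, z] in mm, in world coordinates, good to about 4 mm: the middle of the surface that is visible of it).
- finder.regions_of(camera, query): "mask" (480x640 bool, what is visible of it).
- finder.spot_point(camera, query): "centre" ([x, y, z] in mm, in world coordinates, good to about 4 mm: a listed point, or the origin of a listed thing).
The state is a dict: "clock": time; "joint_positions": joint angles; "joint_velocities": joint speeds; "joint_efforts": joint torques, N m; "tool_pos": TCP position; "tcp_rot": TCP orientation; "ft_force": force on the tool from outside, world axes, zero at the start; "torque": the same for the moment, N m; "gripper_width": opening from 0.0 (shut) to 1.0 (fully open).
Only numpy, scipy, OpenCV 4.12 (cv2) and the standard library are available. Lean on these libraries where they do the work, as an engineer would, in place of code of your own. Each camera call takes 0.05 s, during which the arm holds its last target. There are 200 camera calls.

## Working session

There is one attempt and no reset: what is moved stays moved. The work goes in short steps, each a Python script; the robot and the scene stay as the last script left them, time stands still between calls to the robot, and variables do not carry over. Pictures are saved under pics/ and viewed, about 8 in all and at most 12, crops included, and the job is handed in when it is done.

```bash
mkdir -p pics; ls; python3 - <<'E'
from station import r,kinematics,optics,hand_in,finder
import cv2,numpy as np
for n in ["scene","side"]:
    im=optics.snapshot(n); cv2.imwrite(f"pics/{n}0.png",im[:,:,::-1])
    m=optics.camera_model(n); print(n,{k:(np.round(v,3).tolist()) for k,v in m.items()})
    for q in ["pivot","press_plate","jaw","stop","bracket_back","jig","bracket"]:
        print(q,[(np.round(d["centre"],0).tolist(),round(d["score"],2)) for d in finder.spot_point(n,q)])
print(r.get_obs())
E
```

```text
pics
scene {'vfov': 46.546, 'cx': 328.146, 'cy': 245.377, 'world_to_cam': [[-0.774, 0.633, 0.0, 505.841], [-0.532, -0.651, 0.541, 330.195], [0.343, 0.419, 0.841, -1764.969], [0.0, 0.0, 0.0, 1.0]]}
pivot [([664.0, -247.0, 29.0], 0.68)]
press_plate [([605.0, -266.0, 39.0], 0.96), ([538.0, 44.0, 44.0], 0.61)]
jaw [([715.0, -230.0, 11.0], 0.9), ([642.0, 98.0, 11.0], 0.89), ([535.0, 108.0, 28.0], 0.65)]
stop [([667.0, 102.0, 13.0], 0.84), ([733.0, -239.0, 14.0], 0.56)]
bracket_back [([538.0, 108.0, 28.0], 0.82)]
jig [([661.0, -253.0, 1.0], 0.9), ([593.0, 74.0, 3.0], 0.62)]
bracket [([575.0, 109.0, 14.0], 0.78)]
side {'vfov': 49.621, 'cx': 320.433, 'cy': 232.062, 'world_to_cam': [[0.769, -0.64, -0.004, -516.058], [0.476, 0.568, 0.672, -334.943], [-0.428, -0.518, 0.741, -897.505], [0.0, 0.0, 0.0, 1.0]]}
pivot [([596.0, 76.0, 32.0], 0.93), ([661.0, -250.0, 25.0], 0.64)]
press_plate [([538.0, 43.0, 42.0], 0.97), ([600.0, -269.0, 42.0], 0.87), ([567.0, -59.0, -1.0], 0.31)]
jaw [([712.0, -230.0, 14.0], 0.85), ([644.0, 105.0, 11.0], 0.68)]
stop [([736.0, -239.0, 10.0], 0.88), ([666.0, 102.0, 8.0
[... 279 characters left out ...]
: 0.8, 'joint_positions': array([-1.14480773e+00,  1.15981650e-01,  1.44158682e+00, -2.73694708e-06,
        1.58400814e+00, -3.77818191e-02]), 'joint_velocities': array([ 0.00166118,  0.00045463, -0.00116641, -0.00148298,  0.00076764,
       -0.00150151]), 'joint_efforts': array([-3.76614735e-04, -7.31679010e+01, -6.32639551e+01,  5.12866080e-06,
        5.16033615e-04,  1.02858189e-04]), 'tool_pos': array([ 301.94816749, -603.70579697,  231.32370167]), 'tcp_rot': array([ 5.60770723e-06,  8.50683080e-01, -5.25678892e-01,  5.89712908e-06]), 'ft_force': array([-1.25573657, -0.52532159, -0.08426294]), 'torque': array([-0.02794951, -0.01686915, -0.04130129]), 'gripper_width': 0.999521152791008}
```

View pics/scene0.png

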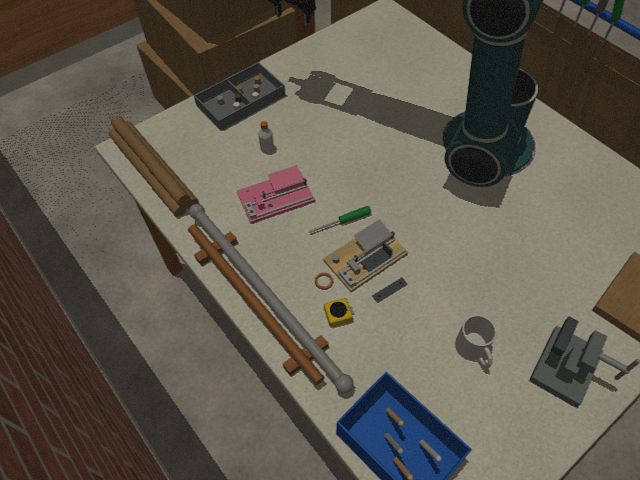

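View pics/side0.png

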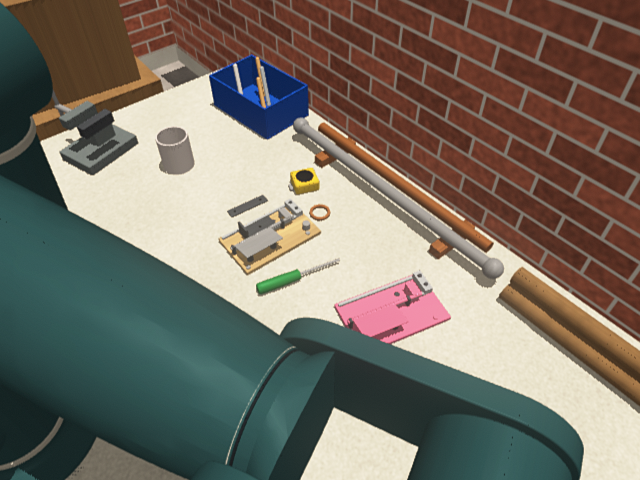

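The real plywood jig is at scene (366,255) and side (270,235). The only look-alike is the pink jig at scene (276,193) and side (392,310). The dark strip, at scene (390,290), could be mistaken for the bracket, which is at scene (377,260). I'm choosing the plywood jig and checking it close up with the wrist camera.

```bash
python3 - <<'E'
from station import r,kinematics,optics,finder
import cv2,numpy as np
def q(a): return [0,np.cos(a/2),np.sin(a/2),0]
for s in (1,-1): print(s,kinematics.ik([560,75,260],q(s*np.pi/2)))
r.move_pose([560,75,260],q(-np.pi/2))
r.sleep(.2)
m=optics.camera_model("wrist"); im=optics.snapshot("wrist"); cv2.imwrite("pics/w1.png",im[:,:,::-1])
print({k:(np.round(v,3).tolist()) for k,v in m.items()})
for p in ["pivot","press_plate","jaw","stop","bracket_back","jig","bracket"]:
    print(p,[(np.round(d["centre"],1).tolist(),round(d["score"],2)) for d in finder.spot_point("wrist",p)])
o=r.get_obs();print(o["clock"],o["tool_pos"],o["joint_positions"],o["ft_force"])
E
```

```text
1 [ 8.79882478e-02 -1.30158257e-01  1.64039971e+00 -4.44089210e-16
  1.63135120e+00 -1.48280808e+00]
-1 [ 8.79882478e-02 -1.30158257e-01  1.64039971e+00 -4.44089210e-16
  1.63135120e+00  1.65878457e+00]
{'vfov': 63.232, 'cx': 319.534, 'cy': 239.816, 'world_to_cam': [[-0.001, -1.0, 0.0, 74.941], [0.955, -0.001, -0.296, -488.244], [0.296, -0.0, 0.955, -572.582], [0.0, 0.0, 0.0, 1.0]]}
pivot [([592.7, 75.4, 28.6], 0.92)]
press_plate [([535.9, 44.5, 44.7], 0.64)]
jaw []
stop [([660.9, 103.0, 11.5], 0.94)]
bracket_back [([534.9, 108.7, 30.0], 0.62), ([594.0, 75.4, 32.5], 0.4)]
jig [([593.0, 78.1, -1.8], 0.68)]
bracket [([576.8, 104.8, 8.8], 0.97)]
3.975 [559.99961914  74.99347316 259.98659179] [ 8.79839332e-02 -1.30131430e-01  1.64039693e+00 -1.39464061e-05
  1.63136940e+00  1.65879033e+00] [ 0.1137673   0.33314497 -0.35992124]
```

View pics/w1.png

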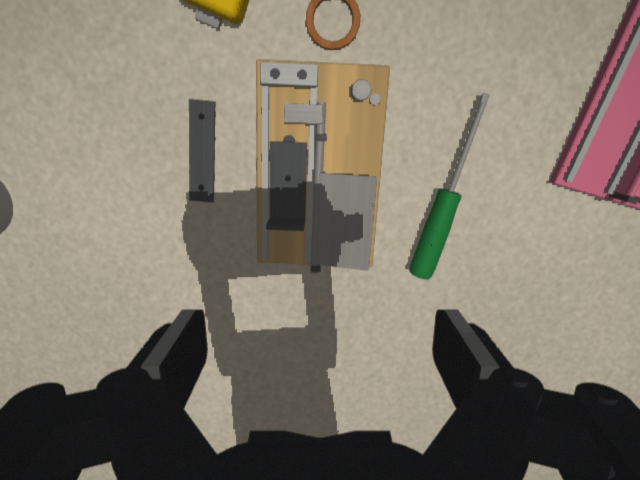

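The wrist view confirms the plywood jig, with base corners near (257,60), (389,66), (258,263) and (371,269). The bracket lies in the channel with its upturned end at about (286,223), and the jaw is at (303,113). Next I fit the jig pose and overlay the model to check it.

```bash
cat > h.py <<'E'
import numpy as np
from station import r,kinematics,optics,finder
def q(a): return [0,np.cos(a/2),np.sin(a/2),0]
def proj(m,P):
    P=np.atleast_2d(P); c=(m["world_to_cam"]@np.c_[P,np.ones(len(P))].T).T
    f=240/np.tan(np.radians(m["vfov"])/2)
    return np.c_[m["cx"]+f*c[:,0]/-c[:,2], m["cy"]-f*c[:,1]/-c[:,2]]
def jig2w(j,P):
    P=np.atleast_2d(np.array(P,float)); c,s=np.cos(j[2]),np.sin(j[2])
    return np.c_[j[0]+c*P[:,0]-s*P[:,1], j[1]+s*P[:,0]+c*P[:,1], P[:,2]]
E
python3 - <<'E'
from h import *
import cv2
from scipy.optimize import least_squares
m=optics.camera_model("wrist")
im=cv2.imread("pics/w1.png")
J=[[90,62,12],[90,-62,12],[-110,62,12],[-110,-62,12]]; px=np.array([[257,60],[389,66],[258,263],[371,269]])
s=least_squares(lambda j:(proj(m,jig2w(j,J))-px).ravel(),[594,76,0]); j=s.x
print(j,np.round(s.fun,1))
for n,p in [("pl",[535.9,44.5]),("st",[661,103]),("bb",[534.9,108.7]),("br",[576.8,104.8]),("br2",[573,108])]:
    d=np.array(p)-j[:2];c,t=np.cos(j[2]),np.sin(j[2]);print(n,np.round([c*d[0]+t*d[1],-t*d[0]+c*d[1]],1))
S=4;x0,y0=245,50
v=cv2.resize(im[50:280,245:400],None,fx=S,fy=S,interpolation=cv2.INTER_CUBIC)
v=v.astype(float);v=np.clip(v*1.4,0,255).astype(np.uint8)
def poly(P,col):
    cv2.polylines(v,[np.int32((proj(m,jig2w(j,P))-[x0,y0]+.5)*S)],True,col,1)
poly([J[0],J[1],J[3],J[2]],(0,255,0))
poly([[68,4,28],[68,56,28],[84,56,28],[84,4,28]],(0,0,255))
poly([[-100,-54,47],[-8,-54,47],[-8,0,36],[-100,0,36]],(255,0,0))
for b in (-60,): poly([[b,12,47],[b,48,47],[b+5,48,47],[b+5,12,47]],(0,255,255))
poly([[-60,12,17],[20,12,17],[20,48,17],[-60,48,17]],(255,0,255))
v=np.rot90(v).copy(); v=cv2.resize(v,(800,int(800*v.shape[0]/v.shape[1])))
cv2.imwrite("pics/w2.png",v)
E
```

```text
[ 5.95166688e+02  7.52655741e+01 -4.46782887e-02] [-1.3 -0.3  1.5  0.2 -1.5  0.9  1.2 -0.3]
pl [-57.8 -33.4]
st [64.5 30.6]
bb [-61.7  30.7]
br [-19.7  28.7]
br2 [-23.6  31.7]
```

View pics/w2.png

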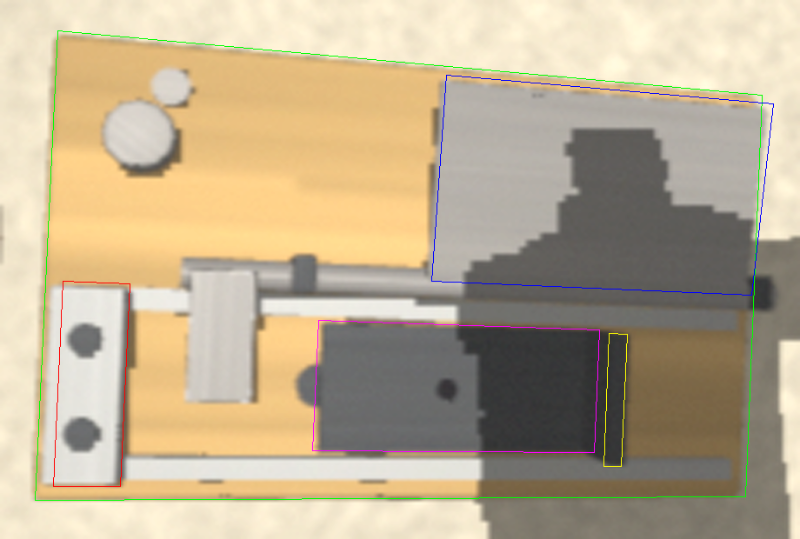

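The pose is good enough: jig at (595,75) with yaw about −0.045, and bracket back at jig x ≈ −60. I'll set the finger spacing, hover behind the bracket and check.

```bash
cat >> h.py <<'E'
j=np.array([595.2,75.3,-0.045]); Q=q(-np.pi/2+j[2])
def W(x,y,z): return jig2w(j,[[x,y,z]])[0]
E
python3 - <<'E'
from h import *
import cv2
r.gripper_to(0.59)
r.move_pose(W(-83,-2,110),Q)
r.move_linear(W(-83,-2,62),vel=80); r.sleep(.3)
im=optics.snapshot("wrist"); cv2.imwrite("pics/w3.png",im[:,:,::-1])
for p in ["stop","bracket_back","bracket","press_plate"]:
    print(p,[(np.round(d["centre"],1).tolist(),round(d["score"],2)) for d in finder.spot_point("wrist",p)])
o=r.get_obs();print(o["clock"],o["tool_pos"],o["gripper_width"],o["ft_force"])
E
```

```text
stop []
bracket_back [([536.9, 43.9, 41.6], 0.69), ([535.9, 109.7, 27.0], 0.65)]
bracket [([576.9, 104.2, 12.1], 0.77)]
press_plate [([539.6, 43.3, 46.7], 0.59)]
6.3917 [512.21976394  77.03810912  62.06479638] 0.5871350027038034 [-0.06577528 -0.20735374  0.04720189]
```

View pics/w3.png

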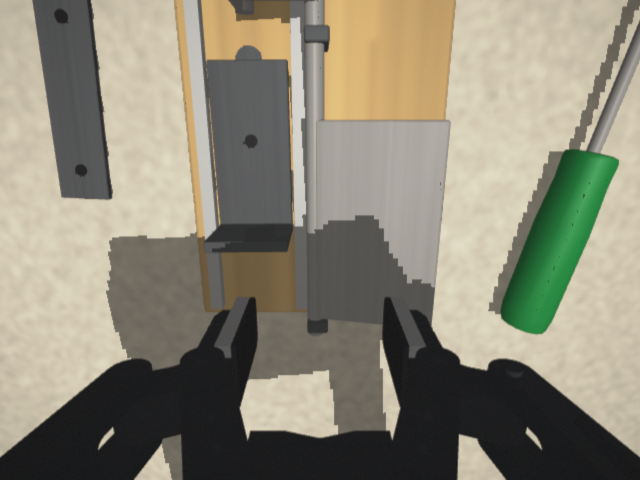

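The fingertips at (237,300) and (403,300) straddle the rod. The left one is behind the bracket's upturned end (250,238), in the channel, and the right one is over the press plate. Now I press down, watching the force.

```bash
python3 - <<'E'
from h import *
r.move_linear(W(-81,-2,54),vel=60); r.sleep(.2)
F0=np.mean([r.get_obs()["ft_force"] for _ in range(5)],0)
zc=None; z=54
while z>22:
    z-=1.5; r.move_linear(W(-81,-2,z),vel=30)
    o=r.get_obs(); f=o["ft_force"]-F0
    print(round(z,1),round(o["tool_pos"][2],2),np.round(f,1),round(o["clock"],2))
    if zc is None and f[2]>2.5: zc=z
    if f[2]>16 or (zc and z<=zc-10): break
print(zc,F0)
import cv2; cv2.imwrite("pics/s4.png",optics.snapshot("side")[150:300,180:380,::-1].repeat(4,0).repeat(4,1))
E
```

```text
52.5 52.44 [-0.5  0.8 -0.4] 7.12
51.0 50.88 [-1.7 -0.4 -0.8] 7.38
49.5 49.36 [-0.9  0.5 -1.1] 7.62
48.0 47.88 [-0.3  0.3  0.4] 7.88
46.5 46.38 [ 0.2  0.5 -1. ] 8.12
45.0 44.9 [-0.1 -0.2 -0.6] 8.38
43.5 43.39 [-0.7  0.4 -1. ] 8.62
42.0 41.87 [ 0.   0.3 -0.6] 8.88
40.5 40.38 [-0.3  1.  -0.5] 9.12
39.0 39.26 [-1.7  0.2  3.6] 9.38
37.5 37.72 [-0.4 -2.1  4.5] 9.62
36.0 36.28 [-0.1 -1.5  4.4] 9.88
34.5 34.78 [ 0.2 -2.2  4.9] 10.12
33.0 33.39 [ 0.1 -3.2  5.7] 10.38
31.5 31.93 [ 0.  -4.1  6.7] 10.62
30.0 30.48 [-0.5 -4.5  6.9] 10.88
28.5 28.99 [-0.7 -5.4  7.6] 11.12
39.0 [ 0.5923344  -0.38154365  0.55457817]
```

View pics/s4.png

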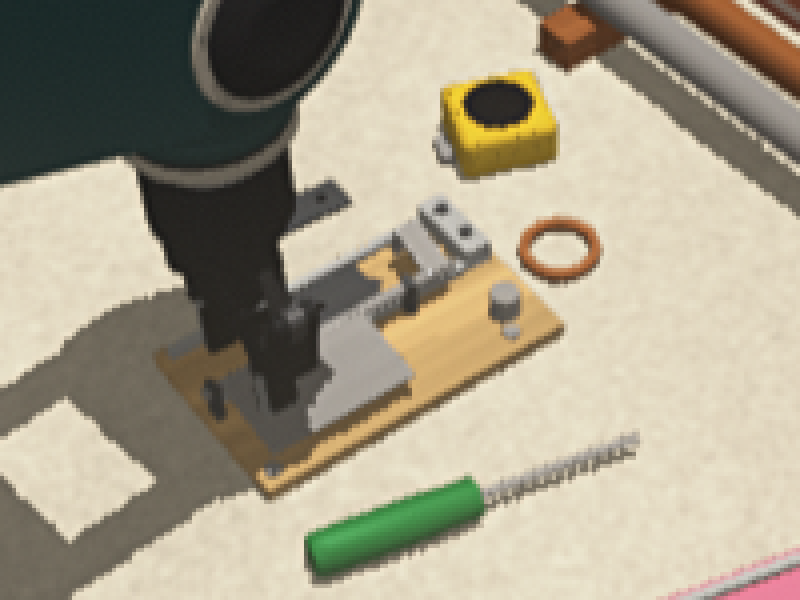

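The plate is down (7.6 N, 10 mm of travel) and the jaw is lifted, visible at (425,240) in the crop. Now I slide along the channel.

```bash
python3 - <<'E'
from h import *
z=28.3; F0=np.array([.59,-.38,.55]); c,s=np.cos(j[2]),np.sin(j[2])
def rd():
    L=[]
    for _ in range(4):
        r.sleep(.03); L.append(r.get_obs()["ft_force"]-F0)
    f=np.mean(L,0); return np.array([c*f[0]+s*f[1],-s*f[0]+c*f[1],f[2]])
x=-81
for x in (-74,-66,-58,-50,-42,-34,-30):
    r.move_linear(W(x,-2,z),vel=35); print(x,np.round(rd(),1))
base=None; 
while x<-17:
    x+=1.0; r.move_linear(W(x,-2,z),vel=15); f=rd(); print(x,np.round(f,1))
    if base is None: base=f[0]
    if f[0]<base-5: break
o=r.get_obs(); print(o["clock"],o["tool_pos"])
import cv2
cv2.imwrite("pics/w5.png",optics.snapshot("wrist")[:,:,::-1])
E
```

```text
-74 [-2.7 -1.1  7.4]
-66 [-3.6 -0.8  8.2]
-58 [-3.4 -0.8  7.8]
-50 [-4.3 -1.   7.7]
-42 [-3.5 -1.1  8.2]
-34 [-3.4 -0.9  8. ]
-30 [-4.  -1.1  7.4]
-29.0 [-6.7 -0.4  9.2]
-28.0 [-6.8 -0.7  8.6]
-27.0 [-7.1 -1.   8.5]
-26.0 [-7.1 -0.3  8. ]
-25.0 [-7.5 -0.9  8. ]
-24.0 [-7.2 -0.8  8.3]
-23.0 [-5.8 -0.9  7.7]
-22.0 [-8.5 -1.2  8.5]
-21.0 [-16.1  -1.   13.3]
18.05 [572.75036749  74.44928776  28.31650008]
```

View pics/w5.png

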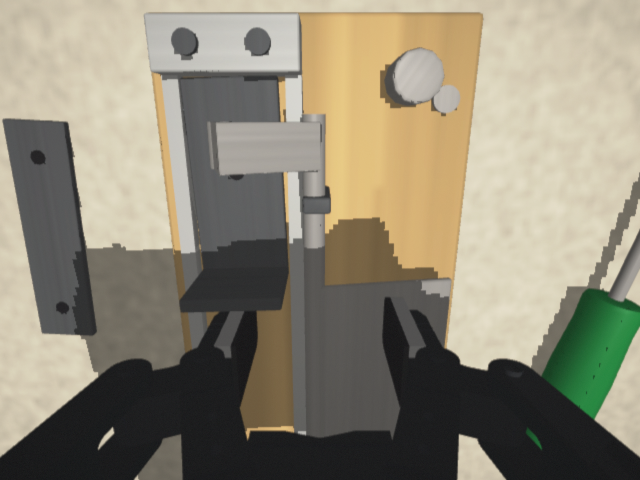

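The bracket's front edge now meets the stop block (row 76), with a clear force rise at jig x −21. I back off slightly with the clip still held, check, then release straight up.

```bash
python3 - <<'E'
from h import *
import cv2
def crop(n,name):
    im=optics.snapshot(n); cv2.imwrite("pics/"+name,im[:,:,::-1])
r.move_linear(W(-25,-2,28.3),vel=15); r.sleep(.1)
o=r.get_obs(); print(o["clock"],o["ft_force"])
a=optics.snapshot("wrist")[:,:,::-1]
r.move_linear(W(-25,-2,62),vel=40)
r.move_linear(W(-45,-2,130),vel=120); r.sleep(.3)
b=optics.snapshot("wrist")[:,:,::-1]
for p in ["stop","bracket_back","bracket","press_plate","jaw","pivot"]:
    print(p,[(np.round(d["centre"],1).tolist(),round(d["score"],2)) for d in finder.spot_point("wrist",p)])
cv2.imwrite("pics/w6.png",np.hstack([a[0:340,120:500],b[0:340,120:500]]))
o=r.get_obs(); print(o["clock"],o["ft_force"],W(28,30,12),W(-12,30,29.5))
E
```

```text
18.6167 [ 3.14184999 -1.14648481  9.32105759]
stop [([661.5, 101.3, 14.5], 0.91)]
bracket_back [([587.6, 109.8, 29.5], 0.88), ([593.4, 77.4, -3.8], 0.28)]
bracket [([625.3, 104.9, 10.4], 0.67)]
press_plate [([540.2, 44.6, 39.1], 0.73), ([645.4, 104.0, 15.7], 0.72)]
jaw [([644.9, 106.4, 18.8], 0.98)]
pivot [([597.0, 78.7, 29.2], 0.97), ([592.3, 75.8, 2.1], 0.37)]
21.05 [-1.00744493 -0.60173073 -0.46577687] [624.5211992  104.01005533  12.        ] [584.56169237 105.80944789  29.5       ]
```

View pics/w6.png

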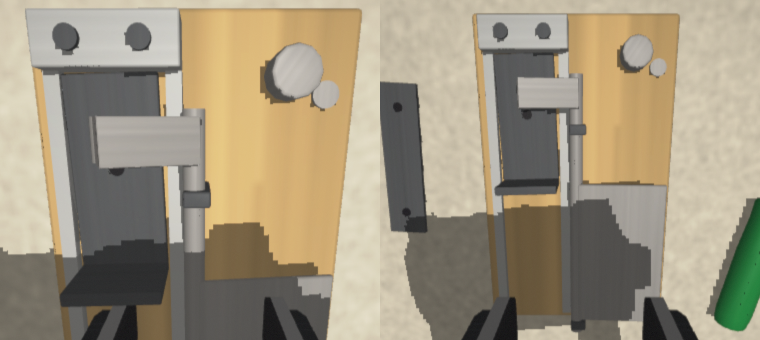

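```bash
python3 - <<'E'
from h import *
import cv2
r.move_linear(W(10,-2,190),vel=200); r.sleep(.2)
m=optics.camera_model("wrist"); a=optics.snapshot("wrist")[:,:,::-1]
s=optics.snapshot("side")[195:275,210:330,::-1]
P=proj(m,np.r_[[W(68,30,20)],[W(30,30,20)]]);print(P,r.get_obs()["clock"])
x,y=P[0].astype(int); y0=max(0,y-30); a=a[y0:y0+120,x-55:x+65]
cv2.imwrite("pics/w7.png",np.hstack([cv2.resize(a,(480,480),interpolation=cv2.INTER_CUBIC)[:, :400],cv2.resize(s,(600,400),interpolation=cv2.INTER_CUBIC)[:, :400] if 0 else cv2.copyMakeBorder(cv2.resize(s,(400,267),interpolation=cv2.INTER_CUBIC),0,213,0,0,0)]))
E
```

```text
[[277.88781617 141.69569267]
 [279.40742973 190.3500995 ]] 21.9083
```

View pics/w7.png

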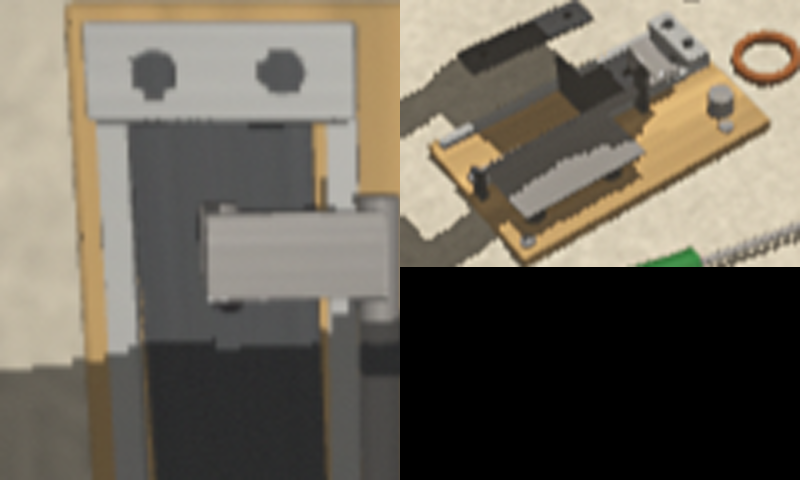

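No plywood shows between the bracket and the stop, and the jaw is down on the foot. Handing in.

```bash
python3 -c "
from station import hand_in,r
print(r.get_obs()['clock'],hand_in())"
```

```text
the job is handed in; nothing more can be done
21.9083 None
```

The job is done and handed in at 21.9 s. I pressed the clip's plate with one fingertip to about 10 mm of travel (7.6 N). With it held down, I pushed the bracket under the raised jaw with the other fingertip. It stopped at the end of the channel, where the push force jumped from about 8 N to 16 N. I then backed off 4 mm with the clip still held down, and lifted straight up so the clip sprang shut.

**Last checks:**
- **Bracket home:** the close-up shows no gap between its front edge and the stop. The network put its origin at (625, 105), against an expected (624.5, 104).
- **Clip shut:** the jaw is down on the foot in the pictures. The clip angle itself was not measured.
- **Other things:** the strip, bush, curtain ring and screwdriver looked undisturbed where they showed in the last pictures. The arm was clear and touching nothing.

**Small disagreements:**
- **Bracket back:** the network put it 3–4 mm off the expected spot, and the stop point read a few mm short of my fitted jig pose. Both are about the size of its stated error.
- **Push drag:** it rose by about 3 N over the last 8 mm or so before the stop, and I did not find out why.

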